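Take the battery pack out of the analyser and put it in the charging dock

ROBOT

A 6-joint arm with a two-finger parallel gripper is mounted at the origin on the work surface. World frame = base frame: x ahead of the robot, y to its left, z up, the work surface at z = 0. Lengths are in m, angles in rad, forces in N, time in s.
With the tool pointing down it reaches from about 0.425 to 1.125 m from the base axis. Payload 14.9 kg.
Tool frame: the origin (TCP) lies midway between the tips of the shut fingers; the grasp point (between the pads) lies behind it (bot.tcp_to_grasp is the x of the grasp point in the tool frame, in m); x points along the fingers, y is the direction in which the jaws open and shut, and the axes are right-handed (so a half turn about x gives the same grasp; the last joint's range is limited). The gripper opens to 91 mm and grips with 3 to 60 N. Pads are 32 mm wide; open, the fingers measure 118 mm over their backs; the gripper's body (76 mm by 178 mm) begins 60 mm behind the grasp point.
Start: joints at [1.251, 0.379, 1.734, -0, 1.028, -0.033], TCP at [0.198, 0.671, 0.214] pointing down, gripper open.
Joint ranges: [-2.77, 2.77], [-0.74, 2.19], [0, 2.66], [-1.06, 4.2], [0.31, 2.87], [-3.08, 3.08]. Speed limits (rad/s): [1.89, 1.89, 2.39, 3.14, 3.14, 3.14].

INTERFACE

Orientations are given as a unit quaternion [w, x, y, z].
In Python, from rig import bot, imaging gives the robot as it stands.
- The arm moves only by the tool send_rows, never from a script. Its argument "targets" is a list of rows, each a list of 3 entries, a list of its own where there are three numbers: the gripper command: -1 is shut, 1 is fully open, values between are in proportion, then the shift along the tool's x, y, z in m, then the turn, a rotation vector about the tool's x, y, z in degrees. In form: [[jaw, [tx, ty, tz], [ax, ay, az]], ...]. A call has 1 to 5 rows; each row shifts and turns the commanded pose from where the row before left it, along the tool's axes as they then stand; what a row does not reach is not made up. A row lasts 1/8 s, in which the tool goes at most 62.5 mm and 10.7 degrees, less where a joint would pass 70% of its speed; a pose out of reach is approached as far as the arm can. A call is refused whole if a number of a shift passes 0.0625 or a number of a turn 10.7, either way. A call with a gripper value outside its range is refused whole. The fingers move at their own pace and stop on an object; "squeeze" is the grip in N (left out, the last holds). Time passes only in rows, so rows that do not move let the fingers close. It gives the time, the measured TCP pose, the force and the opening at its end, in the units of the state.
- bot.observe(): the state, without advancing time (a new reading comes with each control period).
- imaging.camera(name): name is "side" or "top"; returns the picture (384x512x3 uint8, red, green, blue); there is no depth.
- imaging.get_calibration(name): a dict with "fx", "fy", "cx", "cy" (pixels), "k1" (the pictures are not rectified: a ray, as slopes to the right and down, at radius r is drawn at 1 + k1 r^2 times it, then the intrinsics apply), "cam_to_world" (4x4, takes a point from camera to world coordinates). Camera axes: x right, y down, z forward; pixel columns grow to the right and rows downward; lengths in m; the calibration is good to about 2 mm. A picture is of the moment at which its call begins. get_calibration takes no time and is no camera call.
- bot.finish_job(): hands the job in, once; it reports no verdict.
The state is a dict: "time_s": time; "qpos": joint angles; "joint_velocities": joint speeds; "joint_torque": joint torques, N m; "ee_pos": TCP position; "tcp_rot": TCP orientation; "ft_force": force on the tool from outside, world axes, zero at the start; "ft_torque": the same for the moment, N m; "gripper_width": finger opening in m.
Only numpy, scipy, OpenCV 4.12 (cv2) and the standard library are available. Lean on these libraries where they do the work, as an engineer would, in place of code of your own. Each camera call takes 0.05 s, during which the arm holds its last target. There are 200 camera calls.

TASK

The battery pack of the sloping bench analyser needs charging. Swing the metal dust cover fully aside on its pin by its red knob, so that the battery bay is completely uncovered, lift the blue pack out of the bay and lay it flat on the floor of the black charging dock, between the rims, lowering it gently and letting go only when it is down. Leave the cover swung aside and do not disturb the mug, the screwdriver or the solder spool.

Things in the scene. Friction and masses are not known exactly. Their poses are not given: they have to be found in the camera images.
- console: Grey bench analyser, fixed, its low front facing the robot's right side. 190 mm deep, 139 mm high at the back, 55 mm in front. Origin on the table below the middle of the bay's opening; x level towards the high back, y left, z up. Reaches 80 mm to its left and 150 mm to its right (-y). Its panel slopes 0.52 rad (30 deg), rising along x: outward normal (-0.497, 0, 0.868), up-slope (0.868, 0, 0.497).
- bay (a point): Centre of the battery bay's opening in the panel's surface, 95 mm above the table; axes as console (level). The bay is a well square to the panel: 106 mm long up-slope, 110 mm wide, 40 mm deep. The pack lies in it lengthwise along the slope, against the lower end wall, mid-width within 6 mm, with 30 mm or more free at each long side for a finger.
- cover (a joint): Dust cover's angle about its pin, rad: 0 closed over the bay, 1.85 at its stop, aside to the right (-y of the console); the bay is completely uncovered from 1.53. Starts at 0 to 0.15. It turns in the plane of the panel, anticlockwise seen from above; pin friction keeps it where it is left (1 to 2 N at the knob moves it).
- cover_pin (a point): Pivot pin at the bay's upper right corner (64 mm up-slope, 70 mm right of the bay's centre); the point is on the pin's axis, on the cover's upper face, 6 mm above the panel. The cover is an aluminium plate 132 x 138 x 4 mm, 2 mm above the panel. Axes turn with the cover: z along the panel's outward normal (the pin's axis), x up-slope and y left when closed.
- cover_knob (a point): Red round knob standing square on the cover, 24 mm diameter, 32 mm high; the point is half-way up on its axis, 16 mm above the cover's face, 131 mm from the pin's axis. Axes as cover_pin (z along the knob).
- pack_center (a point): Centre of the battery pack, a loose blue block with a white band, 96 mm long (x) x 34 mm wide (y) x 34 mm high (z), about 0.25 kg. At the start its x is up-slope and its z along the panel's normal; its top face is 6 mm below the panel surface, hidden under the cover.
- dock_floor (a point): Black charging dock, fixed, 150 x 80 mm; the point is the middle of the floor of its cradle, 12 mm above the table. x is its long axis, z up. The cradle is 116 mm long (x) and 48 mm wide (y) inside, with rims 6 mm thick rising 12 mm above its floor. The pack lies in it lengthwise, either way round, centred roughly: then its centre is 17 mm above this point.
- mug: Bystander: white mug, 76 mm diameter, 90 mm high, standing; origin under its centre.
- screwdriver: Bystander: screwdriver with red handle, lying on the table at the robot's right; origin under it, x along it.
- spool: Bystander: orange solder spool, 60 mm diameter, 48 mm high, standing; origin under its centre.

How it is judged:
By the outcome, as a careful person would: the job done as asked, in the order asked, and still so for the second after the job is handed in, with the robot touching nothing.
It also fails if it takes over 56 s, if anything falls off the work surface, if the arm or the gripper's body presses on something with over 40 N, if the wrist force passes 120 N, or if a joint passes its speed limit or range.

## Working session

There is one attempt and no reset: what is moved stays moved. The work goes in short steps, Python scripts to look and compute and a tool call to move; the robot and the scene stay as the last step left them, time stands still between calls to the robot, and variables do not carry over. Pictures are saved under pics/ and viewed, on a budget of 10 in all, crops included, one or two more only if the job needs it, and the job is handed in when it is done.

Besides the shell and the picture viewer there is one more tool, called as name(argument=value, ...), one argument or row to a line, values as JSON. send_rows: Moves the arm, as the interface text tells. Its arguments: {"type":"object","properties":{"targets":{"type":"array","items":{"type":"array"}},"squeeze":{"type":"number"}},"required":["targets"]}

```bash
mkdir -p pics; ls
python3 - <<'E'
from rig import bot, imaging
import cv2
for n in("side","top"):
    cv2.imwrite(f"pics/{n}0.png",imaging.camera(n)[:,:,::-1])
    c=imaging.get_calibration(n);print(n,c)
print(bot.observe(),bot.tcp_to_grasp)
E
```

```text
pics
side {'fx': 402.29051231030434, 'fy': 402.29051231030434, 'cx': 251.09202072992136, 'cy': 193.9709381145419, 'k1': -0.04636776129561744, 'cam_to_world': array([[ 0.95098472, -0.23017966,  0.20650759,  0.32031757],
       [-0.30922056, -0.71488697,  0.62715171, -0.87268463],
       [ 0.00327201, -0.66026809, -0.75102287,  1.17023314],
       [ 0.        ,  0.        ,  0.        ,  1.        ]])}
top {'fx': 417.4816196979808, 'fy': 417.4816196979808, 'cx': 246.13122873780534, 'cy': 187.0319633626691, 'k1': -0.025126504581627608, 'cam_to_world': array([[-0.02724682, -0.99360627,  0.10956363,  0.49086757],
       [-0.99960978,  0.02775721,  0.00313558,  0.01215953],
       [-0.00615671, -0.10943544, -0.99397484,  1.40727862],
       [ 0.        ,  0.        ,  0.        ,  1.        ]])}
{'time_s': 0.1, 'qpos': array([ 1.25073673e+00,  3.79337892e-01,  1.73469384e+00,  9.91315764e-06,
        1.02853570e+00, -3.32792122e-02]), 'joint_velocities': array([ 0.0018586 , -0.00103112, -0.00332558,  0.00101035, -0.00028493,
       -0.00057367]), 'joint_torque': array([ 1.45706268e-03, -7.65030956e+01, -4.35300493e+01,  6.52153837e-02,
        3.98887857e-02, -5.32221247e-05]), 'ee_pos': array([0.19788613, 0.67108572, 0.21338074]), 'tcp_rot': array([ 0.69978604,  0.10070812,  0.69991309, -0.10138561]), 'ft_force': array([-1.26631035,  0.10619221, -0.20684876]), 'ft_torque': array([-0.00480128, -0.01106493,  0.01282853]), 'gripper_width': 0.09099204672148867} -0.0188
```

View pics/side0.png

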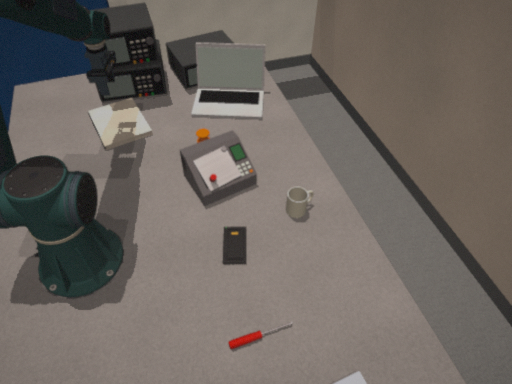

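View pics/top0.png

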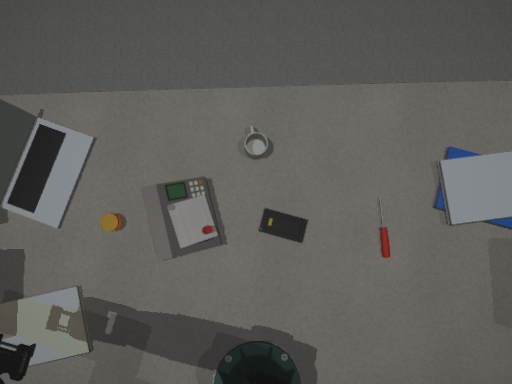

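Run:
```python
import cv2,numpy as np
a=cv2.imread("pics/top0.png")[165:270,135:315];b=cv2.imread("pics/side0.png")[125:270,170:320]
cv2.imwrite("pics/c1.png",cv2.resize(a,None,fx=4.4,fy=4.4,interpolation=cv2.INTER_CUBIC))
cv2.imwrite("pics/c2.png",cv2.resize(b,None,fx=4,fy=4,interpolation=cv2.INTER_CUBIC))
```

```text
(no output)
```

View pics/c1.png

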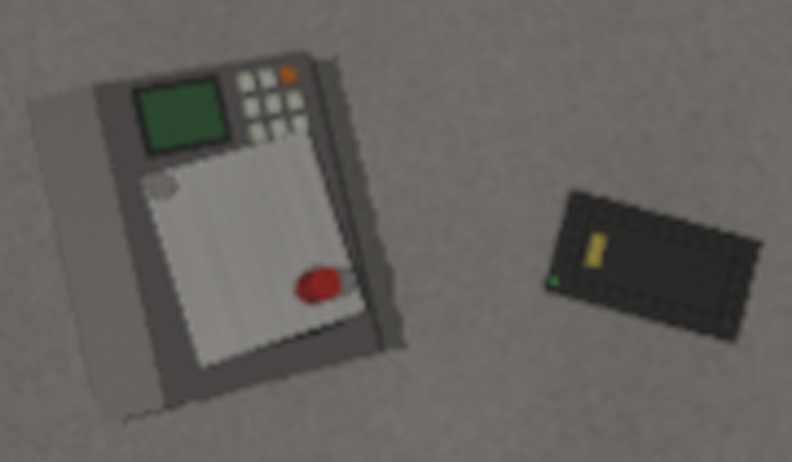

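View pics/c2.png

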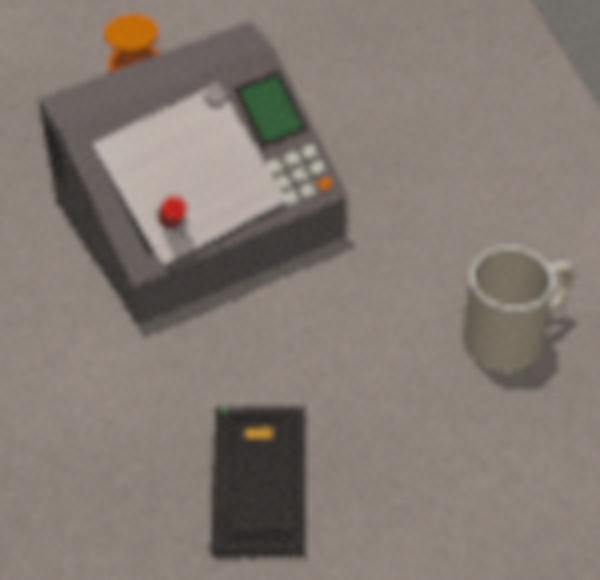

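```bash
cat > h.py <<'E'
import numpy as np
from scipy.optimize import least_squares
from scipy.spatial.transform import Rotation as R
from rig import imaging
C={n:imaging.get_calibration(n) for n in("side","top")}
def proj(n,p):
    c=C[n];M=c["cam_to_world"];q=(np.asarray(p)-M[:3,3])@M[:3,:3];s=q[...,:2]/q[...,2:]
    s=s*(1+c["k1"]*(s**2).sum(-1,keepdims=True));return s*[c["fx"],c["fy"]]+[c["cx"],c["cy"]]
T=lambda u,v:(135+u/4.4-.5,165+v/4.4-.5)
S=lambda u,v:(170+u/4-.5,125+v/4-.5)
X=np.array([.868,0,.497]);Y=np.array([0,1.,0]);N=np.array([-.497,0,.868])
B=np.array([0,0,.095]);PIN=B+.064*X-.07*Y+.006*N
def console(p): return lambda q: R.from_euler('z',p[2]).apply(q)+[p[0],p[1],0]
def knobc(th,phi0=None,h=.016):
    # knob direction from pin in the cover frame when closed: a0
    d=th+phi0
    return PIN+.131*(np.cos(d)*X+np.sin(d)*Y)+h*N
E
python3 - <<'E'
from h import *
obs=[("top",T(97,85),(.077,-.15,.139)),("top",T(165,405),(.077,.08,.139)),("top",T(310,55),(-.07,-.15,.055)),("top",T(383,350),(-.07,.08,.055)),
("side",S(140,280),(-.07,.08,.055)),("side",S(345,200),(-.07,-.15,.055)),("side",S(145,333),(-.07,.08,0)),
("top",T(162,186),PIN),("side",S(215,96),PIN)]
f=lambda p:np.concatenate([proj(n,console(p)(np.array(w)))-uv for n,uv,w in obs])
r=least_squares(f,[.47,.15,1.6],loss='soft_l1');print(r.x);print(f(r.x).reshape(-1,2).round(1))
# knob triangulated (mid height), then in the panel frame
kn=[("top",T(322,284)),("side",S(173,211))]
k=least_squares(lambda p:np.concatenate([proj(n,p)-uv for n,uv in kn]),[.45,.1,.1]);print('knob',k.x,k.cost)
q=R.from_euler('z',-r.x[2]).apply(k.x-[r.x[0],r.x[1],0])-PIN
a=[q@X,q@Y,q@N];print('from pin',a,np.hypot(a[0],a[1]),np.arctan2(a[1],a[0]))
# cover far corner check (c1 closed plate corners)
D=[(-1,1),(1,1),(1,-1),(-1,-1)]
t=[(573,190),(762,242),(735,342),(547,290)];s=[(217,408),(305,408),(304,556),(212,556)]
# which side corner matches: top-left(573,190)=+x side; side view: right top
s=[s[1],s[2],s[3],s[0]]
def g(p):
    c,w=np.cos(p[2]),np.sin(p[2]);o=[]
    for (u,v),tt,ss in zip([(1,1),(-1,1),(-1,-1),(1,-1)],t,s):
        # local x along long axis (towards +y world), 
        l=np.array([u*.075,-v*.04]);P=[p[0]+c*l[0]-w*l[1],p[1]+w*l[0]+c*l[1],p[3]]
        o+=[proj("top",P)-T(*tt),proj("side",P)-S(*ss)]
    return np.concatenate(o)
d=least_squares(g,[.4,-.1,1.4,.015]);print('dock',d.x,g(d.x).reshape(-1,2).round(1))
E
```

```text
[0.51982031 0.18429248 1.78687526]
[[-0.4 -0.5]
 [ 0.8  0.4]
 [ 0.6 -1.4]
 [ 0.5  0.4]
 [-0.9  2.3]
 [ 1.6 -0.3]
 [-0.9 -1.4]
 [-1.2  0.1]
 [-0.1 -0.7]]
knob [0.50599319 0.1396069  0.10247484] 0.033471248378794526
from pin [np.float64(-0.09562459312970915), np.float64(0.09308622477843284), np.float64(0.020704460026565258)] 0.13345077015410342 2.369644780457803
dock [ 0.51395465 -0.10370773  1.26964631  0.00461446] [[-0.  -0.1]
 [ 0.2  0.4]
 [ 0.2  0.1]
 [ 0.7 -0.6]
 [ 0.2  0.6]
 [-0.2 -0.4]
 [-0.5  0.2]
 [-0.   0.6]]
```

```bash
cat >> h.py <<'E'
P=[.51982,.18429,1.78688]; DOCK=np.array([.51395,-.10371,.012]);DY=1.26965; A0=2.3696
cw=console(P); Rz=R.from_euler('z',P[2]).as_matrix()
def panel(u,v,n): return cw(B+u*X+v*Y+n*N)   # up-slope, left, above panel
RP=Rz@np.column_stack([-N,Y,X])
RD=np.column_stack([[0,0,-1],[-np.sin(DY),np.cos(DY),0],[np.cos(DY),np.sin(DY),0]])
def rows(Rt,pt,n,R0=None,p0=None):
    from rig import bot
    if R0 is None:
        s=bot.observe();q=s["tcp_rot"];R0=R.from_quat([*q[1:],q[0]]).as_matrix();p0=s["ee_pos"]
    rel=R.from_matrix(R0.T@Rt).as_rotvec();t=R0.T@(pt-p0);d=R.from_rotvec(rel/n)
    M=sum((d**k).as_matrix() for k in range(n))
    sh=np.linalg.solve(M,t);print(n,"rows: shift",sh.round(4),"turn",np.degrees(rel/n).round(2))
    return sh,np.degrees(rel/n)
E
python3 - <<'E'
from h import *
from rig import bot
s=bot.observe();q=s["tcp_rot"];print(R.from_quat([*q[1:],q[0]]).as_matrix().round(2));print(RP.round(2))
on=lambda uv,z:least_squares(lambda p:proj("top",[p[0],p[1],z])-uv,[.5,0]).x
print('mug',on((256,147),.09),'spool',on((112,222),.048))
for a in (A0,A0+.8,A0+1.66):
    c=[.064+.131*np.cos(a),-.07+.131*np.sin(a)];print(c,panel(*c,.013))
k=[.064+.131*np.cos(A0),-.07+.131*np.sin(A0)]
for n in (12,14):
  rows(RP,panel(*k,.08),n)
# path
E
```

```text
[[-0.    0.28  0.96]
 [-0.    0.96 -0.28]
 [-1.   -0.   -0.  ]]
[[-0.11 -0.98 -0.19]
 [ 0.49 -0.21  0.85]
 [-0.87  0.    0.5 ]]
mug [ 0.76435932 -0.01885934] spool [0.53823096 0.45683152]
[np.float64(-0.029864393639951664), np.float64(0.021380936778981452)] [0.50587946 0.14807559 0.0914414 ]
[np.float64(-0.0669486244082643), np.float64(-0.07366848273586421)] [0.60562001 0.13701422 0.07301053]
[np.float64(-0.018655656610008883), np.float64(-0.17163189671736084)] [0.69231771 0.19896163 0.09701214]
12 rows: shift [-0.003  -0.0638 -0.009 ] turn [-9.64 -1.52  2.57]
14 rows: shift [-0.0028 -0.0546 -0.0084] turn [-8.26 -1.3   2.2 ]
```

```bash
cat >> h.py <<'E'
RP=RP*[1,-1,-1];RD=RD*[1,-1,-1]
E
python3 - <<'E'
from h import *
from rig import bot
k=[.064+.131*np.cos(A0),-.07+.131*np.sin(A0)]
sh,tu=rows(RP,panel(*k,.075),15)
s=bot.observe();q=s["tcp_rot"];r=R.from_quat([*q[1:],q[0]]);p=s["ee_pos"]
for i in range(15):
    p=p+r.apply(sh);r=r*R.from_rotvec(np.radians(tu))
    if i%3==2: print(p.round(3))
E
```

```text
15 rows: shift [-0.0065 -0.0122  0.043 ] turn [3.98 1.79 1.06]
[0.306 0.591 0.228]
[0.396 0.49  0.228]
[0.463 0.373 0.214]
[0.502 0.247 0.186]
[0.512 0.118 0.145]
```

send_rows(
  targets=[
    [1,[-0.0065,-0.0122,0.043],[3.98,1.79,1.06]],
    [1,[-0.0065,-0.0122,0.043],[3.98,1.79,1.06]],
    [1,[-0.0065,-0.0122,0.043],[3.98,1.79,1.06]],
    [1,[-0.0065,-0.0122,0.043],[3.98,1.79,1.06]],
    [1,[-0.0065,-0.0122,0.043],[3.98,1.79,1.06]],
  ],
  squeeze=15,
)

```text
time_s: 0.72
ee_pos: [0.3696, 0.5255, 0.2303]
tcp_rot: [0.619, 0.261, 0.719, -0.18]
ft_force: [-0.0, 1.2, -0.7]
gripper_width: 0.0913
```

send_rows(
  targets=[
    [1,[-0.0065,-0.0122,0.043],[3.98,1.79,1.06]],
    [1,[-0.0065,-0.0122,0.043],[3.98,1.79,1.06]],
    [1,[-0.0065,-0.0122,0.043],[3.98,1.79,1.06]],
    [1,[-0.0065,-0.0122,0.043],[3.98,1.79,1.06]],
    [1,[-0.0065,-0.0122,0.043],[3.98,1.79,1.06]],
  ],
)

```text
time_s: 1.35
ee_pos: [0.4799, 0.3314, 0.2062]
tcp_rot: [0.514, 0.41, 0.71, -0.252]
ft_force: [0.4, 0.4, -0.5]
gripper_width: 0.0908
```

send_rows(
  targets=[
    [1,[-0.0065,-0.0122,0.043],[3.98,1.79,1.06]],
    [1,[-0.0065,-0.0122,0.043],[3.98,1.79,1.06]],
    [1,[-0.0065,-0.0122,0.043],[3.98,1.79,1.06]],
    [1,[-0.0065,-0.0122,0.043],[3.98,1.79,1.06]],
    [1,[-0.0065,-0.0122,0.043],[3.98,1.79,1.06]],
  ],
)

```text
time_s: 1.98
ee_pos: [0.5131, 0.1178, 0.1455]
tcp_rot: [0.39, 0.543, 0.674, -0.314]
ft_force: [-0.2, 1.1, -0.4]
gripper_width: 0.0909
```

Run:
```python
from h import *
from rig import bot
import cv2
k=[.064+.131*np.cos(A0),-.07+.131*np.sin(A0)]
rows(RP,panel(*k,.075),1);rows(RP,panel(*k,.013),5);print(bot.observe()["qpos"].round(2))
a=imaging.camera("side")[115:225,170:280,::-1];b=imaging.camera("top")[165:275,135:245,::-1]
cv2.imwrite("pics/k1.png",cv2.resize(np.hstack([a,b]),None,fx=3.6,fy=3.6,interpolation=cv2.INTER_CUBIC))
```

```text
1 rows: shift [ 0.0003 -0.0005 -0.0001] turn [-0.07 -0.03 -0.06]
5 rows: shift [ 0.0125 -0.0001 -0.    ] turn [-0.01 -0.01 -0.01]
[-0.07  0.29  2.1   0.6   1.   -0.67]
```

View pics/k1.png

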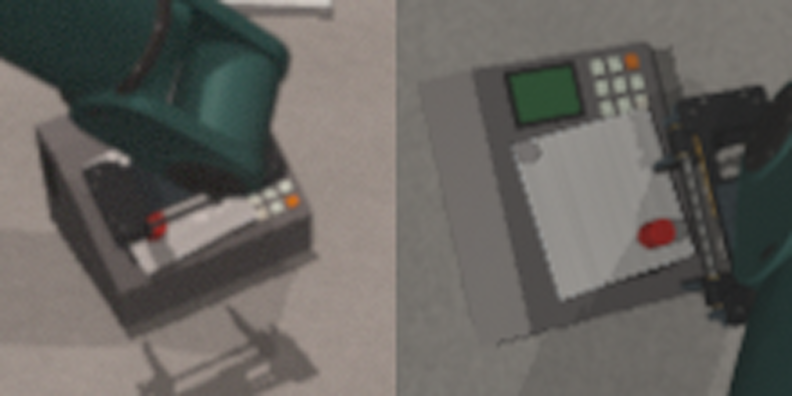

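send_rows(
  targets=[
    [1,[0.0125,0,0],[0,0,0]],
    [1,[0.0125,0,0],[0,0,0]],
    [1,[0.0125,0,0],[0,0,0]],
    [1,[0.0125,0,0],[0,0,0]],
    [1,[0.0115,0,0],[0,0,0]],
  ],
)

```text
time_s: 2.7
ee_pos: [0.5062, 0.1498, 0.0917]
tcp_rot: [0.391, 0.542, 0.674, -0.314]
ft_force: [-0.3, -0.5, -0.1]
gripper_width: 0.0911
```

send_rows(
  targets=[
    [-1,[0,0,0],[0,0,0]],
    [-1,[0,0,0],[0,0,0]],
    [-1,[0,0,0],[0,0,0]],
    [-1,[0,0,0],[0,0,0]],
    [-1,[0,0,0],[0,0,0]],
  ],
)

```text
time_s: 3.32
ee_pos: [0.5065, 0.149, 0.0926]
tcp_rot: [0.391, 0.542, 0.674, -0.314]
ft_force: [0.2, 0.4, 0.3]
gripper_width: 0.0442
```

Run:
```python
from h import *
from rig import bot
s=bot.observe();print(s["gripper_width"],s["ft_force"])
q=R.from_euler('z',-P[2]).apply(s["ee_pos"]-[P[0],P[1],0])-B
print('panel u v n',q@X,q@Y,q@N)
r=.131;a=np.linspace(A0,A0+1.66,21);c=np.column_stack([.064+r*np.cos(a),-.07+r*np.sin(a)])
d=np.diff(c,axis=0);print('tool y,z per row'); print((-d[:,::-1]).round(4).tolist())
```

```text
0.04422535095091992 [0.17493172 0.36308306 0.26434581]
panel u v n -0.02865165020332949 0.020536697995560668 0.013696783717488585
tool y,z per row
[[0.0081, 0.0073], [0.0087, 0.0066], [0.0092, 0.0058], [0.0096, 0.005], [0.01, 0.0042], [0.0103, 0.0034], [0.0106, 0.0025], [0.0107, 0.0016], [0.0108, 0.0007], [0.0109, -0.0002], [0.0108, -0.0011], [0.0107, -0.002], [0.0105, -0.0029], [0.0102, -0.0037], [0.0099, -0.0045], [0.0095, -0.0053], [0.009, -0.0061], [0.0084, -0.0068], [0.0079, -0.0075], [0.0072, -0.0081]]
```

Fingers still closing; wait.

send_rows(
  targets=[
    [-1,[0,0,0],[0,0,0]],
    [-1,[0,0,0],[0,0,0]],
    [-1,[0,0,0],[0,0,0]],
    [-1,[0,0,0],[0,0,0]],
  ],
)

```text
time_s: 3.82
ee_pos: [0.5058, 0.1488, 0.0922]
tcp_rot: [0.391, 0.542, 0.674, -0.314]
ft_force: [-4.1, -4.5, -1.2]
gripper_width: 0.0238
```

send_rows(
  targets=[
    [-1,[0,0.0081,0.0073],[0,0,0]],
    [-1,[0,0.0087,0.0066],[0,0,0]],
    [-1,[0,0.0092,0.0058],[0,0,0]],
    [-1,[0,0.0096,0.005],[0,0,0]],
    [-1,[0,0.01,0.0042],[0,0,0]],
  ],
)

```text
time_s: 4.45
ee_pos: [0.5559, 0.134, 0.0776]
tcp_rot: [0.391, 0.541, 0.675, -0.314]
ft_force: [-2.7, -4.4, -1.1]
gripper_width: 0.0236
```

```bash
cat > st.py <<'E'
from h import *
from rig import bot
s=bot.observe();q=R.from_euler('z',-P[2]).apply(s["ee_pos"]-[P[0],P[1],0])-B
u,v,n=q@X,q@Y,q@N;f=Rz.T@s["ft_force"]
print('u v n',u.round(4),v.round(4),n.round(4),'r',np.hypot(u-.064,v+.07).round(4),'turned',(np.arctan2(v+.07,u-.064)%6.2832-A0).round(3),'F u v n',f@X,f@Y,f@N,'w',s["gripper_width"])
E
python3 st.py
```

```text
u v n -0.058 -0.0245 0.0132 r 0.1302 turned 0.415 F u v n -3.7692152300784696 3.609615779542286 0.9457089622074385 w 0.023576823451926632
```

Tracking well with small forces; continue.

send_rows(
  targets=[
    [-1,[0,0.0103,0.0034],[0,0,0]],
    [-1,[0,0.0106,0.0025],[0,0,0]],
    [-1,[0,0.0107,0.0016],[0,0,0]],
    [-1,[0,0.0108,0.0007],[0,0,0]],
    [-1,[0,0.0109,-0.0002],[0,0,0]],
  ],
)

```text
time_s: 5.08
ee_pos: [0.6106, 0.1393, 0.0742]
tcp_rot: [0.391, 0.542, 0.674, -0.314]
ft_force: [-2.8, -2.1, -1.0]
gripper_width: 0.0237
```

send_rows(
  targets=[
    [-1,[0,0.0108,-0.0011],[0,0,0]],
    [-1,[0,0.0107,-0.002],[0,0,0]],
    [-1,[0,0.0105,-0.0029],[0,0,0]],
    [-1,[0,0.0102,-0.0037],[0,0,0]],
    [-1,[0,0.0099,-0.0045],[0,0,0]],
  ],
)

```text
time_s: 5.7
ee_pos: [0.6588, 0.1627, 0.0816]
tcp_rot: [0.391, 0.542, 0.674, -0.314]
ft_force: [-2.6, -2.9, 2.1]
gripper_width: 0.0236
```

```bash
python3 st.py
```

```text
u v n -0.0508 -0.1311 0.0136 r 0.1301 turned 1.261 F u v n -0.9520769457735379 3.2012283989685266 2.941356295580945 w 0.02360206113675874
```

send_rows(
  targets=[
    [-1,[0,0.0095,-0.0053],[0,0,0]],
    [-1,[0,0.009,-0.0061],[0,0,0]],
    [-1,[0,0.0084,-0.0068],[0,0,0]],
    [-1,[0,0.0079,-0.0075],[0,0,0]],
    [-1,[0,0.0072,-0.0081],[0,0,0]],
  ],
)

```text
time_s: 6.32
ee_pos: [0.6931, 0.2006, 0.0984]
tcp_rot: [0.391, 0.542, 0.674, -0.314]
ft_force: [-2.0, -3.0, 2.9]
gripper_width: 0.0236
```

```bash
python3 st.py
```

```text
u v n -0.0168 -0.1728 0.0135 r 0.1307 turned 1.677 F u v n -0.7290128963616593 2.610208341630633 3.7746346218695854 w 0.023568558644989555
```

send_rows(
  targets=[
    [0.32,[0,0,0],[0,0,0]],
    [0.32,[0,0,0],[0,0,0]],
    [0.32,[0,0,0],[0,0,0]],
    [0.32,[0,0,0],[0,0,0]],
    [0.32,[-0.01,0,0],[0,0,0]],
  ],
)

```text
time_s: 6.95
ee_pos: [0.6934, 0.195, 0.1065]
tcp_rot: [0.391, 0.542, 0.674, -0.314]
ft_force: [1.0, -0.4, -0.3]
gripper_width: 0.06
```

send_rows(
  targets=[
    [0.32,[-0.02,0,0],[0,0,0]],
    [0.32,[-0.025,0,0],[0,0,0]],
    [0.32,[-0.025,0,0],[0,0,0]],
  ],
)

```text
time_s: 7.32
ee_pos: [0.7019, 0.1601, 0.1699]
tcp_rot: [0.392, 0.542, 0.674, -0.314]
ft_force: [0.3, 0.0, -0.1]
gripper_width: 0.0602
```

Run:
```python
from h import *
from rig import bot
import cv2
print(bot.observe()["gripper_width"])
a=imaging.camera("side")[115:225,170:280,::-1];b=imaging.camera("top")[165:275,135:245,::-1]
cv2.imwrite("pics/k2.png",cv2.resize(np.hstack([a,b]),None,fx=3.6,fy=3.6,interpolation=cv2.INTER_CUBIC))
rows(RP,panel(-.005,0,.08),5)
```

```text
0.060162232056074766
5 rows: shift [ 0.0034 -0.0348 -0.0025] turn [ 0.02  0.01 -0.06]
```

View pics/k2.png

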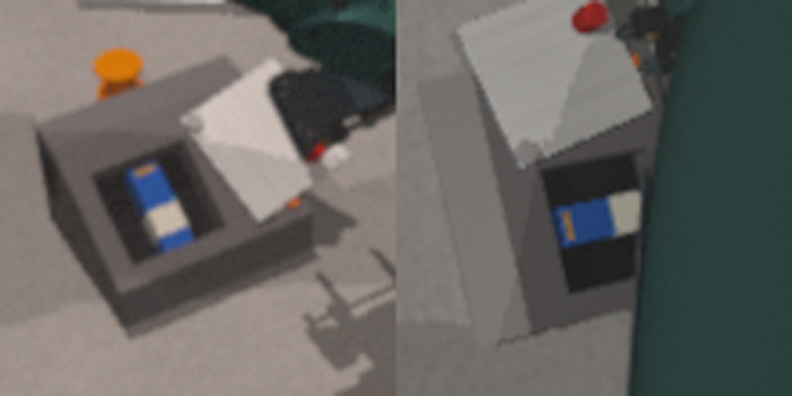

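Run:
```python
from h import *
f=3.6
def inv(n,px,nn=-.006):
    return least_squares(lambda p:proj(n,panel(p[0],p[1],nn))-px,[0,0]).x.round(4)
for u,v in((127,175),(157,163),(165,252),(192,240)):print('side pack',inv("side",(170+u/f-.5,115+v/f-.5)))
for u,v in((160,396*0+210),(166,247)):print('top pack',inv("top",(135+u/f-.5,165+v/f-.5)))
for u,v in((95,177),(182,142),(222,230),(133,263)):print('side bay',inv("side",(170+u/f-.5,115+v/f-.5),0))
for u,v in((145,168),(172,293)):print('top bay',inv("top",(135+u/f-.5,165+v/f-.5),0))
```

```text
side pack [0.0374 0.0187]
side pack [ 0.0376 -0.0166]
side pack [-0.0538  0.0176]
side pack [-0.0531 -0.0144]
top pack [ 0.0431 -0.0172]
top pack [0.0454 0.015 ]
side bay [0.0463 0.0523]
side bay [ 0.0475 -0.0498]
side bay [-0.0566 -0.047 ]
side bay [-0.0528  0.0551]
top bay [ 0.0502 -0.0547]
top bay [0.0517 0.0544]
```

send_rows(
  targets=[
    [0.32,[0.0035,-0.0348,-0.0025],[0,0,0]],
    [0.32,[0.0035,-0.0348,-0.0025],[0,0,0]],
    [0.32,[0.0035,-0.0348,-0.0025],[0,0,0]],
    [0.32,[0.0035,-0.0348,-0.0025],[0,0,0]],
    [0.32,[0.0035,-0.0348,-0.0025],[0,0,0]],
  ],
  squeeze=35,
)

```text
time_s: 8.05
ee_pos: [0.5259, 0.1427, 0.1584]
tcp_rot: [0.391, 0.542, 0.674, -0.314]
ft_force: [0.4, 0.5, 0.3]
gripper_width: 0.0605
```

```bash
python3 st.py; python3 -c "
from h import *
rows(RP,panel(-.006,0,-.024),7)"
```

```text
u v n -0.0049 0.0029 0.0759 r 0.1003 turned -0.042 F u v n 0.46460429228339545 -0.5065572959105547 0.05337173582335706 w 0.060466173102780234
7 rows: shift [0.0143 0.0004 0.0002] turn [ 0.01  0.   -0.  ]
```

send_rows(
  targets=[
    [0.32,[0.016,0.001,0],[0,0,0]],
    [0.32,[0.016,0.001,0],[0,0,0]],
    [0.32,[0.016,0.001,0.001],[0,0,0]],
    [0.32,[0.016,0,0],[0,0,0]],
    [0.32,[0.014,0,0],[0,0,0]],
  ],
)

```text
time_s: 8.68
ee_pos: [0.5219, 0.1811, 0.089]
tcp_rot: [0.391, 0.542, 0.674, -0.314]
ft_force: [-0.3, -0.4, -0.8]
gripper_width: 0.0601
```

send_rows(
  targets=[
    [0.32,[0.012,0,0],[0,0,0]],
    [0.32,[0.01,0,0],[0,0,0]],
    [-1,[0,0,0],[0,0,0]],
    [-1,[0,0,0],[0,0,0]],
    [-1,[0,0,0],[0,0,0]],
  ],
)

```text
time_s: 9.3
ee_pos: [0.5201, 0.191, 0.0716]
tcp_rot: [0.391, 0.542, 0.674, -0.314]
ft_force: [-0.3, 0.3, 0.2]
gripper_width: 0.0339
```

send_rows(
  targets=[
    [-1,[0,0,0],[0,0,0]],
    [-1,[0,0,0],[0,0,0]],
    [-1,[0,0,0],[0,0,0]],
  ],
)

```text
time_s: 9.68
ee_pos: [0.5201, 0.191, 0.0716]
tcp_rot: [0.391, 0.542, 0.674, -0.314]
ft_force: [-1.4, -3.5, 6.7]
gripper_width: 0.0336
```

```bash
python3 st.py
```

```text
u v n -0.006 -0.0017 -0.0236 r 0.0978 turned -0.001 F u v n 0.6578228867866684 2.13322487675211 7.386052382879536 w 0.033568137233615764
```

send_rows(
  targets=[
    [-1,[-0.006,0,0],[0,0,0]],
    [-1,[-0.012,0,0],[0,0,0]],
    [-1,[-0.02,0,0],[0,0,0]],
    [-1,[-0.025,0,0],[0,0,0]],
    [-1,[-0.025,0,0],[0,0,0]],
  ],
)

```text
time_s: 10.3
ee_pos: [0.5295, 0.1473, 0.1493]
tcp_rot: [0.392, 0.542, 0.674, -0.314]
ft_force: [0.4, -0.3, -2.1]
gripper_width: 0.0343
```

```bash
python3 st.py
python3 - <<'E'
from h import *
from rig import bot
s=bot.observe();print(s["ft_force"])
# pack centre is 16-17=-1 -> TCP is 16 mm above pack bottom, pack ~1mm up-slope offset
sh,tu=rows(RD,DOCK+[0,0,.100],10)
q=s["tcp_rot"];r=R.from_quat([*q[1:],q[0]]);p=s["ee_pos"]
for i in range(10):
    p=p+r.apply(sh);r=r*R.from_rotvec(np.radians(tu))
    if i%2: print(p.round(3))
E
```

```text
u v n -0.0062 -0.0015 0.0661 r 0.0981 turned -0.001 F u v n -1.3576868337974934 -0.36811923576818517 -1.6140304316843952 w 0.03433964376824267
[ 0.44020435 -0.28846201 -2.07485036]
10 rows: shift [-0.0036 -0.001   0.0257] turn [ 2.9  -2.91  0.76]
[0.537 0.099 0.131]
[0.539 0.049 0.118]
[ 0.536 -0.002  0.111]
[ 0.527 -0.054  0.109]
[ 0.514 -0.104  0.112]
```

send_rows(
  targets=[
    [-1,[-0.0036,-0.001,0.0257],[2.9,-2.91,0.76]],
    [-1,[-0.0036,-0.001,0.0257],[2.9,-2.91,0.76]],
    [-1,[-0.0036,-0.001,0.0257],[2.9,-2.91,0.76]],
    [-1,[-0.0036,-0.001,0.0257],[2.9,-2.91,0.76]],
    [-1,[-0.0036,-0.001,0.0257],[2.9,-2.91,0.76]],
  ],
)

```text
time_s: 10.92
ee_pos: [0.5378, 0.0228, 0.1132]
tcp_rot: [0.412, 0.565, 0.555, -0.45]
ft_force: [-0.2, -1.1, -2.0]
gripper_width: 0.034
```

send_rows(
  targets=[
    [-1,[-0.0036,-0.001,0.0257],[2.9,-2.91,0.76]],
    [-1,[-0.0036,-0.001,0.0257],[2.9,-2.91,0.76]],
    [-1,[-0.0036,-0.001,0.0257],[2.9,-2.91,0.76]],
    [-1,[-0.0036,-0.001,0.0257],[2.9,-2.91,0.76]],
    [-1,[-0.0036,-0.001,0.0257],[2.9,-2.91,0.76]],
  ],
)

```text
time_s: 11.55
ee_pos: [0.5136, -0.1042, 0.1115]
tcp_rot: [-0.419, -0.569, -0.418, 0.57]
ft_force: [-0.4, 0.4, -1.1]
gripper_width: 0.0334
```

Run:
```python
from h import *
from rig import bot
import cv2
s=bot.observe();print(s["gripper_width"],s["ft_force"])
rows(RD,DOCK+[0,0,.05],1)
a=imaging.camera("side")[165:285,180:290,::-1];b=imaging.camera("top")[165:285,215:325,::-1]
cv2.imwrite("pics/d1.png",cv2.resize(np.hstack([a,b]),None,fx=3.6,fy=3.6,interpolation=cv2.INTER_CUBIC))
```

```text
0.03344085926856705 [-0.35522637  0.43577295 -1.10192757]
1 rows: shift [ 0.0495  0.0002 -0.0007] turn [-0.13  0.14 -0.02]
```

View pics/d1.png

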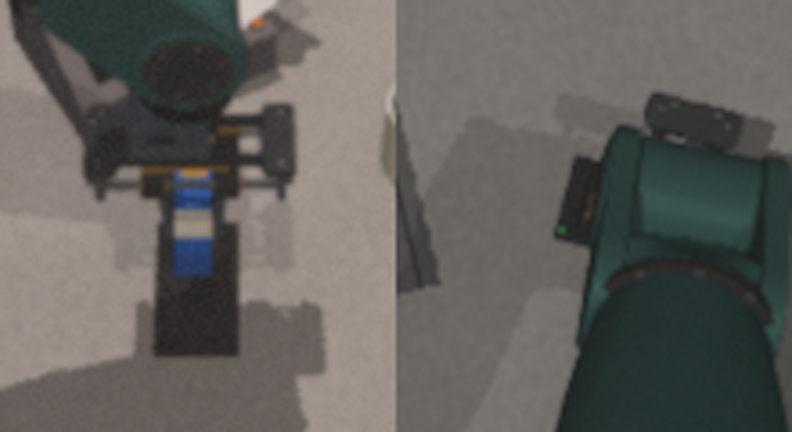

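Run:
```python
from h import *
from rig import bot
p=bot.observe()["ee_pos"];e=np.array([np.cos(DY),np.sin(DY),0]);l=np.array([-e[1],e[0],0])
for k in(-.049,.047):
  for w in(-.017,.017):
    for z in(-.016,.018): print(k,w,z,((proj("side",p+k*e+w*l+[0,0,z])-[180,165]+.5)*3.6).round(0))
```

```text
-0.049 -0.017 -0.016 [213. 276.]
-0.049 -0.017 0.018 [213. 254.]
-0.049 0.017 -0.016 [175. 277.]
-0.049 0.017 0.018 [174. 254.]
0.047 -0.017 -0.016 [214. 192.]
0.047 -0.017 0.018 [213. 169.]
0.047 0.017 -0.016 [178. 192.]
0.047 0.017 0.018 [176. 169.]
```

send_rows(
  targets=[
    [-1,[0.02,0,-0.001],[-0.1,0.1,0]],
    [-1,[0.02,0,0],[0,0,0]],
    [-1,[0.015,0,0],[0,0,0]],
    [-1,[0.01,0,0],[0,0,0]],
    [-1,[0.006,0,0],[0,0,0]],
  ],
)

```text
time_s: 12.28
ee_pos: [0.514, -0.1014, 0.039]
tcp_rot: [0.419, 0.569, 0.421, -0.569]
ft_force: [-0.5, 0.6, -2.5]
gripper_width: 0.0336
```

send_rows(
  targets=[
    [-1,[0.004,0,0],[0,0,0]],
    [-1,[0.003,0,0],[0,0,0]],
    [-1,[0.002,0,0],[0,0,0]],
    [-1,[0,0,0],[0,0,0]],
  ],
)

```text
time_s: 12.78
ee_pos: [0.5139, -0.1014, 0.0303]
tcp_rot: [0.419, 0.569, 0.421, -0.569]
ft_force: [-0.4, 0.0, -2.4]
gripper_width: 0.0338
```

send_rows(
  targets=[
    [-1,[0.001,0,0.001],[0,0,0]],
    [-1,[0.001,0,0],[0,0,0]],
    [-1,[0,0,0],[0,0,0]],
  ],
)

```text
time_s: 13.15
ee_pos: [0.5135, -0.1023, 0.0283]
tcp_rot: [0.419, 0.569, 0.421, -0.569]
ft_force: [-0.6, 0.9, -1.7]
gripper_width: 0.034
```

send_rows(
  targets=[
    [-1,[0.0007,0,0],[0,0,0]],
    [-1,[0,0,0],[0,0,0]],
  ],
)

```text
time_s: 13.4
ee_pos: [0.5136, -0.1023, 0.0277]
tcp_rot: [0.419, 0.569, 0.421, -0.569]
ft_force: [-0.1, 0.3, 0.2]
gripper_width: 0.0335
```

send_rows(
  targets=[
    [-1,[0.0007,0,0],[0,0,0]],
    [-1,[0,0,0],[0,0,0]],
  ],
)

```text
time_s: 13.65
ee_pos: [0.5137, -0.1023, 0.0276]
tcp_rot: [0.419, 0.569, 0.421, -0.569]
ft_force: [-5.8, 1.9, 17.0]
gripper_width: 0.0336
```

send_rows(
  targets=[
    [0.2,[-0.0005,0,0],[0,0,0]],
    [0.2,[0,0,0],[0,0,0]],
    [0.2,[0,0,0],[0,0,0]],
    [0.2,[-0.005,0,0],[0,0,0]],
    [0.2,[-0.015,0,0],[0,0,0]],
  ],
)

```text
time_s: 14.28
ee_pos: [0.5132, -0.1023, 0.0476]
tcp_rot: [-0.419, -0.569, -0.421, 0.569]
ft_force: [-0.6, -0.6, 0.2]
gripper_width: 0.0549
```

send_rows(
  targets=[
    [0.2,[-0.03,0,0],[0,0,0]],
    [0.2,[-0.05,0,0],[0,0,0]],
    [0.2,[-0.05,0,0],[0,0,0]],
    [0.2,[0,0.05,0.05],[0,0,0]],
    [0.2,[0,0.05,0.05],[0,0,0]],
  ],
)

```text
time_s: 14.9
ee_pos: [0.5733, -0.2145, 0.1799]
tcp_rot: [0.421, 0.569, 0.42, -0.568]
ft_force: [0.5, 0.7, 0.5]
gripper_width: 0.055
```

Run:
```python
from h import *
from rig import bot
import cv2
s=bot.observe();print(s["ee_pos"],s["ft_force"])
a=imaging.camera("side")[115:275,170:320,::-1];b=imaging.camera("top")[125:285,135:325,::-1]
cv2.imwrite("pics/e1.png",cv2.resize(np.hstack([a,b]),None,fx=2.3,fy=2.3,interpolation=cv2.INTER_CUBIC))
```

```text
[ 0.5733407  -0.21446031  0.17987739] [0.45855743 0.69053593 0.45622921]
```

View pics/e1.png

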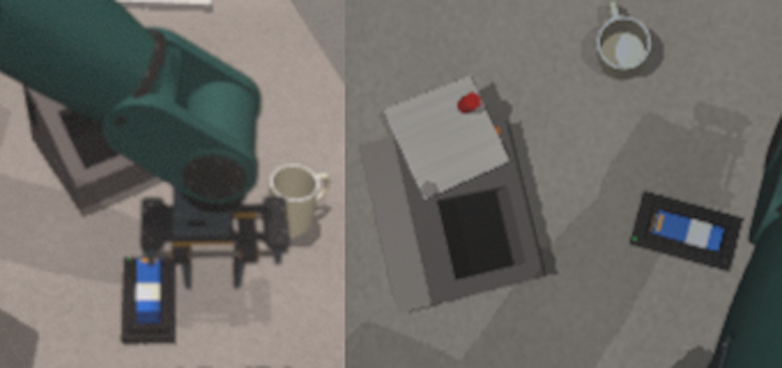

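```bash
python3 -c "
from rig import bot
print(bot.finish_job())"
```

```text
the job is handed in; nothing more can be done
None
```

The pack is in the charging dock and the job was handed in at about 15 s of the 56 s allowed; no verdict was reported.

- **Cover:** I gripped the red knob and swung it about 1.68 rad from its starting position. It stayed there after release, and the last top picture shows the bay completely uncovered.
- **Pack:** I lifted it square out of the bay, carried it level and lowered it in steps of 1 mm or less at the end. I let go only once it was on the floor of the dock. Contact read 17 N, at the height expected for the pack resting on the dock floor.
- **Last pictures:** They show the pack flat and roughly centred between the rims, the cover still aside, and the gripper clear with wrist force near zero. The mug stands in place. The spool and screwdriver were outside the final crops, so I did not check them at the end, but the arm did not go down near either.

No check failed or disagreed. The console fit was good to about 2 pixels.

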